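# Load the chamber carrier with the test cells in reverse order

### The job

The four steel test cells standing on the flat cooling rack have to go back into the bays of the steel carrier tray, one per bay and in reverse order: the cell that stands nearest the cooling rack's handle goes into the bay farthest from the carrier's handle, the next into the next bay, and so on. Keep the cells upright, set each down gently flat on the floor of its bay, and let go. Do not disturb the white beaker beside the racks.

Things in the scene. Friction and masses are not known exactly. Their poses are not given: they have to be found in the camera images.
- cell_round: Loose steel test cell: round body with a thicker foot and lid flange, 50 mm across, 40 mm high, then a neck (14 mm across, 8 mm high) and a black upright round knob (24 mm across, 24 mm high); 72 mm high in all, about 360 g. Origin: centre of its underside, z up; middle of the knob 60 mm above it. Starts on the cork pad of its name.
- cell_square: Loose steel test cell: square block body, 40 x 40 mm, 50 mm high, then a neck (14 mm across, 8 mm high) and a black upright round knob (24 mm across, 24 mm high); 82 mm high in all, about 420 g. Origin: centre of its underside, z up; middle of the knob 70 mm above it. Starts on the cork pad of its name.
- cell_hex: Loose steel test cell: hexagonal body, 46 mm across flats (53 mm across corners), 45 mm high, then a neck (14 mm across, 8 mm high) and a black upright round knob (24 mm across, 24 mm high); 77 mm high in all, about 400 g. Origin: centre of its underside, z up; middle of the knob 65 mm above it. Starts on the cork pad of its name.
- cell_slim: Loose steel test cell: slender tall round body 32 mm across on a thin foot disc 44 mm across, 70 mm high, then a neck (14 mm across, 8 mm high) and a black upright round knob (24 mm across, 24 mm high); 102 mm high in all, about 340 g. Origin: centre of its underside, z up; middle of the knob 90 mm above it. Starts on the cork pad of its name.
- cooling_rack: Fixed flat aluminium plate, 90 x 310 x 6 mm, with a low wire handle (22 mm high, 40 mm long) at its left end as seen from the robot. Origin: centre of its underside; y runs along the row towards the handle. Four pads at y = -112.5, -37.5, 37.5, 112.5 mm, a cell on each, in any order. Either rack may be the nearer one.
- carrier: Fixed steel tray, 80 x 308 mm, 12 mm high, with a row of four open bays (about 72 mm square inside), empty at the start, and a low wire handle (23 mm high, 39 mm long) at its left end as seen from the robot. Origin: centre of its underside; y runs along the row towards the handle. Bay centres at x = 0, y = -112.5, -37.5, 37.5, 112.5 mm, floor at z = 4 mm.
- pad_round: Cork pad, round, 62 mm across, 6 mm thick, fixed to the cooling rack, under the cell of the same name at the start; it stays where it is. Origin: centre of its underside, 6 mm above the table.
- pad_square: Cork pad, square, 56 mm, 6 mm thick, fixed to the cooling rack, under the cell of the same name at the start; it stays where it is. Origin: centre of its underside, 6 mm above the table.
- pad_hex: Cork pad, hexagonal, 58 mm across flats, 6 mm thick, fixed to the cooling rack, under the cell of the same name at the start; it stays where it is. Origin: centre of its underside, 6 mm above the table.
- pad_slim: Cork pad, small round, 48 mm across, 6 mm thick, fixed to the cooling rack, under the cell of the same name at the start; it stays where it is. Origin: centre of its underside, 6 mm above the table.
- beaker: Bystander: loose white ceramic beaker, 70 mm across, 90 mm high, right of the racks as seen from the robot. Origin: centre of its underside.
There are look-alikes about, which are no part of the job. Leave any orange or pink look-alike of the cell_square alone.

How it is judged:
By the outcome, as a careful person would: the job done as asked, in the order asked, and still so for the second after the job is handed in, with the robot touching nothing.
It also fails if it takes over 93 s, if anything falls off the work surface, if the arm or the gripper's body presses on something with over 40 N, if the wrist force passes 120 N, or if a joint passes its speed limit or range.

### The arm

A 7-joint arm with a two-finger parallel gripper is mounted at the origin on the work surface. World frame = base frame: x ahead of the robot, y to its left, z up, the work surface at z = 0. Lengths are in m, angles in degrees, forces in N, time in s.
With the tool pointing down it reaches from about 0.425 to 0.825 m from the base axis. Payload 3.6 kg.
Tool frame: the origin (TCP) lies between the finger pads; the fingertips stand 11 mm ahead of it and the grasp point (between the pads) lies 8 mm behind it; z points along the fingers, y is the line along which they close (so a half turn about z gives the same grasp; the last joint's range is limited). The gripper opens to 85 mm and grips with 20 to 120 N. Pads are 22 mm wide; open, the fingers measure 114 mm over their backs; the gripper's body (76 mm by 85 mm) begins 54 mm behind the grasp point. The pads swing forward as they close: fully open they stand 13 mm farther back than shut.
Start: joints at [66.033, 35.231, -0.722, 81.555, 0.464, 63.22, -2.315], TCP at [0.248, -0.601, 0.242] pointing down, gripper open.
Joint ranges: [-178.69, 178.69], [-17.37, 117.87], [-77.05, 75.6], [15.02, 138.74], [-78.02, 258.01], [0.78, 113.62], [-162.83, 162.83]. Speed limits (degrees/s): [159.86, 159.86, 180, 180, 180, 180, 180].

### API

Orientations are given as a 3x3 rotation matrix whose columns are the frame's x, y, z axes.
In Python, from workcell import observe, read_camera, job_done, recognise, silhouettes, spot_point gives the robot as it stands.
- The arm moves only by the tool move_arm, never from a script. Its argument "deltas" is one flat list of numbers, 7 for each row, row after row: the shift along the world's x, y, z in m, then the turn, a rotation vector about the world's x, y, z in degrees, then the finger opening in m, from 0 to 0.0854. In form: [x, y, z, rx, ry, rz, fingers, x, y, z, rx, ry, rz, fingers, ...]. A call has 1 to 5 rows; each row is the pose to reach, as a shift and turn from the pose commanded when the call began; what a row does not reach only later rows make up. A row lasts 1/8 s, in which the tool goes at most 62.5 mm and 10.7 degrees, less where a joint would pass 70% of its speed; a pose out of reach is approached as far as the arm can. A call with a gripper value outside its range is refused whole. The fingers move at their own pace and stop on an object; the grip force is fixed at half the most. Time passes only in rows, so rows that repeat a pose let the fingers close. It gives the time, the measured TCP pose, the force, the opening and the grip force at its end, in the units of the state.
- observe(): the state, without advancing time (a new reading comes with each control period).
- read_camera(name): name is "side" or "top" or "wrist"; returns a dict with "img" (480x640x3 uint8, blue, green, red), "z_map" (480x640 float32, m along the optical axis (not along the pixel's ray), 0 where there is no reading), "intrinsics" (3x3 intrinsics, pixels), "position" and "attitude" of the camera in the world. Camera axes: x right, y up, looking along -z (the intrinsics and any distortion apply to the point x, -y, -z); pixel columns grow to the right and rows downward; lengths in m; the calibration is good to about 2 mm. A picture is of the moment at which its call begins.
- job_done(): hands the job in; it is judged then, once.
Trained networks look in the newest picture that a camera, given by its name, has taken for a name from the list of things; names that differ only in an ending like _2 or _b are one class to them, and where a whole thing is asked for, a point or a joint stands for the part that bears it (a point fixed in the world has none). Each returns a list of dicts, best first, with "score" (0 to 1); they miss things now and then, are a little off and sometimes report something else, mostly with a low value. They report only what shows in the picture. A call takes as long as a camera call. They do not tell look-alikes from the thing itself.
- recognise(name, camera): "at" ([x, y, z] in m, in world coordinates, good to about 4 mm: the middle of the surface that is visible of it).
- silhouettes(name, camera): "pixels" (480x640 bool, what is visible of it).
- spot_point(name, camera): "at" ([x, y, z] in m, in world coordinates, good to about 4 mm: a listed point, or the origin of a listed thing).
The state is a dict: "time": time; "joint_positions": joint angles; "joint_vel": joint speeds; "joint_torque": joint torques, N m; "position": TCP position; "orientation": TCP orientation; "force": force on the tool from outside, world axes, zero at the start; "ft_torque": the same for the moment, N m; "finger_gap": finger opening in m; "grasp_force": force on a finger pad.
Only numpy, scipy, OpenCV 4.12 (cv2) and the standard library are available. Lean on these libraries where they do the work, as an engineer would, in place of code of your own. Each camera call takes 0.05 s, during which the arm holds its last target. There are 200 camera calls.

## Working session

There is one attempt and no reset: what is moved stays moved. The work goes in short steps, Python scripts to look and compute and a tool call to move; the robot and the scene stay as the last step left them, time stands still between calls to the robot, and variables do not carry over. Pictures are saved under pics/ and viewed, at most 14 in all, crops included, and the job is handed in when it is done.

Besides the shell and the picture viewer there is one more tool, called after "Call:" by a JSON object that holds its "api" and its "payload", one argument or row to a line. move_arm: Moves the arm, as the interface text tells. Its arguments: {"type":"object","properties":{"deltas":{"type":"array"}},"required":["deltas"]}

```bash
mkdir -p pics
cat > h.py <<'E'
import numpy as np, cv2
from workcell import *
def world(c,u,v,z=None):
    K=c["intrinsics"];d=z if z else c["z_map"][int(v),int(u)]
    p=np.array([(u-K[0,2])/K[0,0]*d,-(v-K[1,2])/K[1,1]*d,-d])
    return np.array(c["attitude"])@p+np.array(c["position"])
E
python3 - <<'E'
from h import *
np.set_printoptions(precision=4,suppress=True)
for n in ["top","side"]:
    c=read_camera(n); cv2.imwrite(f"pics/{n}0.png",c["img"]); print(n,c["position"],c["attitude"],c["intrinsics"])
    for t in ["cell_round","cell_square","cell_hex","cell_slim","cooling_rack","carrier","beaker","pad_square"]:
        print(t,[(np.round(r["at"],3),round(r["score"],2)) for r in spot_point(t,n)])
s=observe();print(s)
E
```

```text
top [ 0.5167 -0.1367  1.0219] [[-0.004   0.9926 -0.1213]
 [-0.9998 -0.0019  0.0179]
 [ 0.0175  0.1213  0.9925]] [[566.2243   0.     325.5898]
 [  0.     566.2243 229.0381]
 [  0.       0.       1.    ]]
cell_round [(array([0.647, 0.094, 0.009]), 0.68), (array([0.642, 0.097, 0.007]), 0.46)]
cell_square [(array([0.655, 0.026, 0.012]), 0.98), (array([ 0.785,  0.017, -0.005]), 0.95), (array([ 0.844,  0.155, -0.006]), 0.62)]
cell_hex [(array([ 0.656, -0.053,  0.015]), 0.88)]
cell_slim [(array([ 0.67 , -0.13 ,  0.016]), 0.64)]
cooling_rack [(array([ 0.652, -0.013,  0.006]), 0.79), (array([ 0.658, -0.049,  0.007]), 0.36)]
carrier [(array([ 0.478, -0.006,  0.   ]), 0.64)]
beaker [(array([ 0.504, -0.434,  0.002]), 0.67)]
pad_square [(array([0.655, 0.027, 0.005]), 0.88)]
side [0.3744 0.4042 0.5389] [[-0.9006  0.258  -0.3498]
 [-0.4345 -0.5533  0.7106]
 [-0.0102  0.792   0.6104]] [[439.2543   0.     319.7027]
 [  0.     439.2543 240.4291]
 [  0.       0.       1.    ]]
cell_round [(array([0.649, 0.102, 0.014]), 0.91)]
cell_square [(array([ 0.844,  0.158, -0.001]), 0.77), (array([0.784, 0.017, 0
[... 474 characters left out ...]
_square [(array([0.653, 0.018, 0.003]), 0.71), (array([ 0.659, -0.05 ,  0.013]), 0.3)]
{'time': 0.9, 'joint_positions': array([66.032 , 35.2271, -0.7214, 81.5544,  0.4643, 63.2201, -2.3139]), 'joint_vel': array([-0.0429, -0.0365, -0.0562, -0.0367,  0.0332, -0.1078, -0.0263]), 'joint_torque': array([  0.0002, -46.91  ,   0.2592, -17.1347,   0.01  ,   0.0015,
         0.    ]), 'position': array([ 0.2482, -0.6007,  0.2423]), 'orientation': array([[ 0.9242,  0.3819,  0.    ],
       [ 0.3819, -0.9242, -0.    ],
       [ 0.    ,  0.    , -1.    ]]), 'force': array([ 0.1157,  0.8084, -0.2246]), 'ft_torque': array([-0.0222, -0.0052,  0.0176]), 'grasp_force': 0.0, 'finger_gap': 0.08532078882551074}
```

View pictures.

View pics/top0.png

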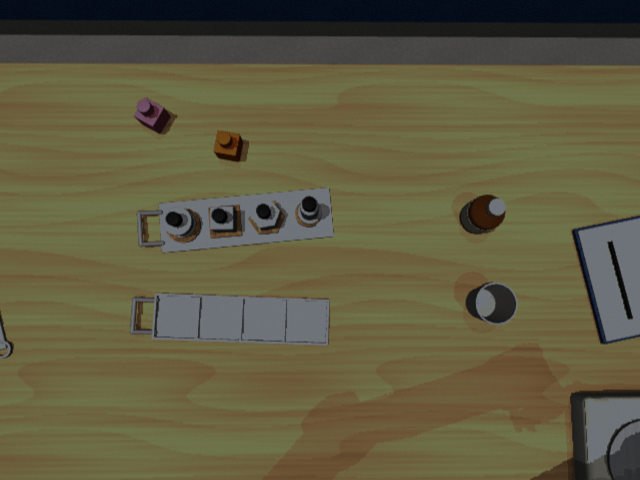

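View pics/side0.png

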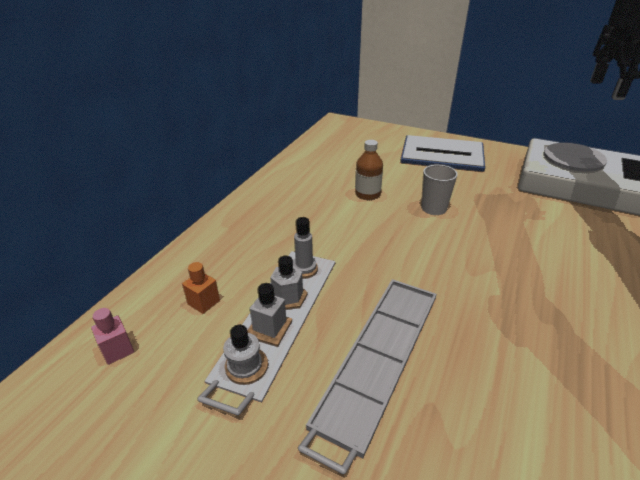

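The steel, black-knobbed cells stand on the far rack, which is the flat one with cork pads. In the top picture they are round (178,222), square (222,217), hex (266,213) and slim (309,207), with the handle at left (150,228). The carrier is the near tray (240,318), handle at (143,315).

Three things could be cell_square: steel/black (222,217), orange (228,145) and pink (152,113). The one at (222,217) fits, as it is steel and stands on the square cork pad. I'll confirm it in a crop.

Run:
```python
from h import *
np.set_printoptions(precision=4,suppress=True)
c=read_camera("top"); im=c["img"]
cv2.imwrite("pics/crop.png",cv2.resize(im[90:350,120:350],None,fx=2.3,fy=2.3,interpolation=cv2.INTER_CUBIC))
for n in ["top","side"]:
    c=read_camera(n); im=c["img"]; K=c["intrinsics"]; D=c["z_map"]
    v,u=np.mgrid[:480,:640]
    P=np.stack([(u-K[0,2])/K[0,0]*D,-(v-K[1,2])/K[1,1]*D,-D],-1)@np.array(c["attitude"]).T+np.array(c["position"])
    for t,h,y in [("round",.084,.1),("square",.094,.025),("hex",.089,-.05),("slim",.114,-.125)]:
        m=(abs(P[...,1]-y)<.03)&(abs(P[...,0]-.655)<.035)&(abs(P[...,2]-h)<.006)&(im.max(2)<70)&(D>0)
        q=P[m]; print(n,t,m.sum(),(q.min(0)+q.max(0))/2, np.median(q,0), np.ptp(q,axis=0))
    for r in silhouettes("carrier",n)[:3]:
        q=P[r["pixels"]&(D>0)]; q=q[(abs(q[:,2])<.04)&(abs(q[:,0]-.478)<.06)&(abs(q[:,1])<.25)]
        if len(q)>100: print(n,"carrier",r["score"],len(q),cv2.minAreaRect(q[:,:2].astype(np.float32)*1000),np.median(q,0),q[:,1].min(),q[:,1].max())
```

```text
top round 163 [0.6494 0.1017 0.0837] [0.6488 0.1005 0.085 ] [0.0222 0.0235 0.0106]
top square 163 [0.6531 0.0238 0.094 ] [0.6535 0.0236 0.0949] [0.0221 0.0229 0.0113]
top hex 161 [ 0.6616 -0.0488  0.0888] [ 0.6611 -0.0494  0.0899] [0.0232 0.0218 0.0113]
top slim 164 [ 0.6694 -0.1255  0.114 ] [ 0.6696 -0.1263  0.1148] [0.0219 0.0211 0.01  ]
top carrier 0.96 8431 ((481.2479248046875, 16.904800415039062), (353.58642578125, 82.69825744628906), 88.24628448486328) [0.4803 0.004  0.0053] -0.1587279599205913 0.19280368567358422
side round 210 [0.6479 0.1001 0.0819] [0.6468 0.101  0.0836] [0.0219 0.0224 0.0078]
side square 169 [0.6517 0.022  0.0922] [0.6507 0.0241 0.0937] [0.0222 0.0229 0.0083]
side hex 131 [ 0.6595 -0.0503  0.0869] [ 0.6591 -0.0482  0.0886] [0.021  0.0222 0.0075]
side slim 109 [ 0.668  -0.1268  0.1119] [ 0.6678 -0.1235  0.1139] [0.0208 0.0224 0.0073]
side carrier 0.9 10770 ((482.59820556640625, 4.180145263671875), (357.2729797363281, 85.49600982666016), 87.61377716064453) [0.4806 0.0384 0.0044] -0.1752187845504436 0.18341086149041114
```

View pics/crop.png

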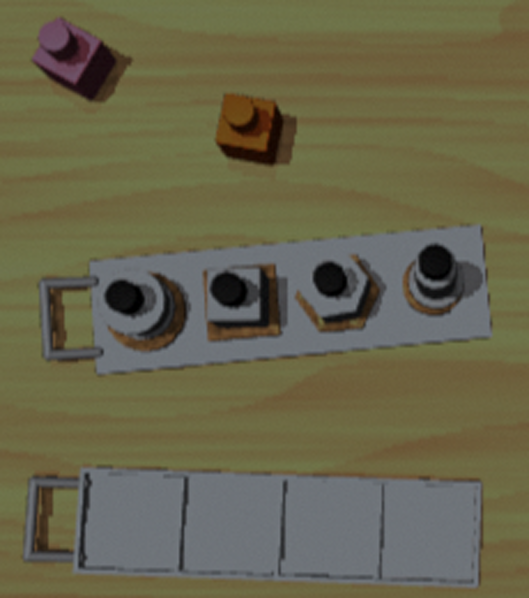

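The crop confirms it. The steel cell with the black knob on the square cork pad is cell_square, and orange and pink stay untouched. From the handle the order is round, square, hex, slim, so round goes to bay y=-112.5, square to -37.5, hex to +37.5 and slim to +112.5.

Call:
{"api": "move_arm", "payload": {
  "deltas": [0.027,0.047,0,0,0,4.5,0.055,0.054,0.094,0,0,0,9,0.055,0.08,0.14,0,0,0,13.5,0.055,0.107,0.187,0,0,0,18,0.055,0.134,0.234,0,0,0,22.5,0.055]
}}

```text
time: 1.78
position: [0.3831, -0.3653, 0.2426]
orientation: [[0.706, 0.708, 0.001], [0.708, -0.706, -0.001], [0.0, 0.001, -1.0]]
force: [0.3, -0.7, 0.8]
finger_gap: 0.0548
grasp_force: 0.0
```

Call:
{"api": "move_arm", "payload": {
  "deltas": [0.027,0.047,0,0,0,4.5,0.055,0.054,0.094,0,0,0,9,0.055,0.08,0.14,0,0,0,13.5,0.055,0.107,0.187,0,0,0,18,0.055,0.134,0.234,0,0,0,22.5,0.055]
}}

```text
time: 2.4
position: [0.5171, -0.1314, 0.2426]
orientation: [[0.382, 0.924, 0.001], [0.924, -0.382, -0.0], [-0.0, 0.001, -1.0]]
force: [1.1, -0.3, 0.0]
finger_gap: 0.0549
grasp_force: 0.0
```

Call:
{"api": "move_arm", "payload": {
  "deltas": [0.027,0.047,0,0,0,4.5,0.055,0.054,0.094,0,0,0,9,0.055,0.08,0.14,0,0,0,13.5,0.055,0.107,0.187,0,0,0,18,0.055,0.134,0.234,0,0,0,22.5,0.055]
}}

```text
time: 3.02
position: [0.6512, 0.1025, 0.2425]
orientation: [[-0.001, 1.0, 0.001], [1.0, 0.001, -0.0], [-0.0, 0.001, -1.0]]
force: [0.6, 0.1, 0.4]
finger_gap: 0.0551
grasp_force: 0.0
```

Run:
```python
from h import *
np.set_printoptions(precision=4,suppress=True)
c=read_camera("wrist"); im=c["img"]; K=c["intrinsics"]; D=c["z_map"]; cv2.imwrite("pics/w0.png",im)
v,u=np.mgrid[:480,:640]
P=np.stack([(u-K[0,2])/K[0,0]*D,-(v-K[1,2])/K[1,1]*D,-D],-1)@np.array(c["attitude"]).T+np.array(c["position"])
for t,h,y in [("round",.084,.1),("square",.094,.025),("hex",.089,-.05),("slim",.114,-.125)]:
    m=(abs(P[...,1]-y)<.03)&(abs(P[...,0]-.655)<.035)&(abs(P[...,2]-h)<.005)&(im.max(2)<70)&(D>0)
    q=P[m]
    if len(q): print(t,len(q),(q.min(0)+q.max(0))/2, np.median(q,0), np.ptp(q,axis=0))
```

```text
round 619 [0.6484 0.1006 0.0824] [0.648  0.1013 0.0836] [0.022  0.0231 0.0065]
square 571 [0.6522 0.0227 0.0923] [0.6522 0.0239 0.0934] [0.0223 0.0235 0.0064]
hex 465 [ 0.6607 -0.0495  0.0872] [ 0.6607 -0.0483  0.0883] [0.0223 0.0234 0.0064]
```

View pics/w0.png

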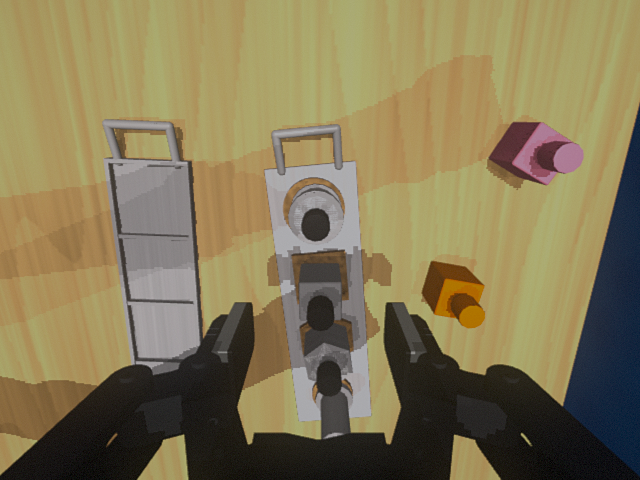

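The wrist view shows the round cell's knob at (315,223), between the jaws' lines, and agrees with the other cameras to 1–2 mm. I'll descend on it.

Call:
{"api": "move_arm", "payload": {
  "deltas": [-0.003,-0.001,-0.05,0,0,0,0.055,-0.003,-0.001,-0.1,0,0,0,0.055,-0.003,-0.001,-0.14,0,0,0,0.055,-0.003,-0.001,-0.16,0,0,0,0.055,-0.003,-0.001,-0.174,0,0,0,0.055]
}}

```text
time: 3.7
position: [0.6477, 0.1003, 0.068]
orientation: [[0.001, 1.0, 0.001], [1.0, -0.001, 0.0], [0.0, 0.001, -1.0]]
force: [0.2, -0.2, -0.3]
finger_gap: 0.0553
grasp_force: 0.0
```

Call:
{"api": "move_arm", "payload": {
  "deltas": [0,0,0,0,0,0,0.015,0,0,0,0,0,0,0.015,0,0,0,0,0,0,0.015,0,0,0,0,0,0,0.015,0,0,0,0,0,0,0.015]
}}

```text
time: 4.32
position: [0.6485, 0.1006, 0.0699]
orientation: [[0.001, 1.0, 0.003], [1.0, -0.001, 0.001], [0.001, 0.003, -1.0]]
force: [0.9, 0.6, 6.1]
finger_gap: 0.0221
grasp_force: 59.5
```

Call:
{"api": "move_arm", "payload": {
  "deltas": [0,0,0.01,0,0,0,0.015,0,0,0.03,0,0,0,0.015,0,0,0.06,0,0,0,0.015,0,0,0.09,0,0,0,0.015,0,0,0.12,0,0,0,0.015]
}}

```text
time: 4.95
position: [0.6466, 0.1002, 0.1898]
orientation: [[0.001, 1.0, -0.001], [1.0, -0.001, -0.0], [-0.0, -0.001, -1.0]]
force: [-0.0, -0.7, -3.4]
finger_gap: 0.022
grasp_force: 59.1
```

Call:
{"api": "move_arm", "payload": {
  "deltas": [-0.012,-0.015,0,0,0,0,0.015,-0.035,-0.045,0,0,0,0,0.015,-0.06,-0.08,0,0,0,0,0.015,-0.085,-0.11,0,0,0,0,0.015,-0.11,-0.14,0,0,0,0,0.015]
}}

```text
time: 5.58
position: [0.5359, -0.0407, 0.189]
orientation: [[0.001, 1.0, -0.0], [1.0, -0.001, -0.0], [-0.0, -0.0, -1.0]]
force: [0.9, -0.7, -3.8]
finger_gap: 0.0218
grasp_force: 59.3
```

Call:
{"api": "move_arm", "payload": {
  "deltas": [-0.02,-0.025,0,0,0,0,0.015,-0.04,-0.055,0,0,0,0,0.015,-0.055,-0.073,0,0,0,0,0.015,-0.061,-0.08,0,0,0,0,0.015,-0.061,-0.08,0,0,0,0,0.015]
}}

```text
time: 6.2
position: [0.4762, -0.1196, 0.1887]
orientation: [[0.001, 1.0, 0.001], [1.0, -0.001, 0.0], [0.0, 0.001, -1.0]]
force: [1.3, 0.0, -3.7]
finger_gap: 0.0217
grasp_force: 59.4
```

Run:
```python
from h import *
for n in ["wrist","side"]:
    c=read_camera(n); cv2.imwrite(f"pics/{n}1.png",c["img"])
a=cv2.imread("pics/wrist1.png");b=cv2.imread("pics/side1.png")
cv2.imwrite("pics/c1.png",cv2.resize(np.hstack([a,b]),(800,300)))
```

```text
(no output)
```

View pics/c1.png

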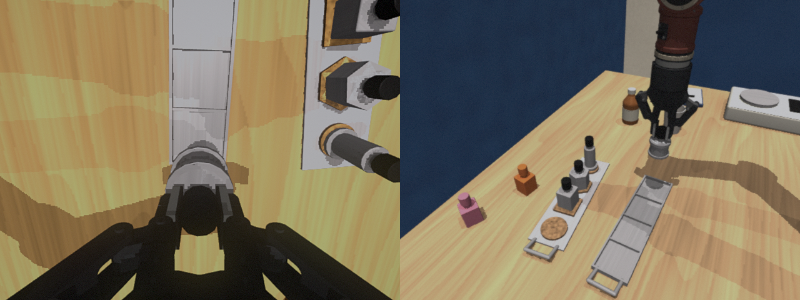

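The round cell hangs upright in the jaws above the end bay, the one farthest from the handle: wrist view (200,165), side view (658,150). I'll lower it.

Call:
{"api": "move_arm", "payload": {
  "deltas": [0,0,-0.03,0,0,0,0.015,0,0,-0.07,0,0,0,0.015,0,0,-0.1,0,0,0,0.015,0,0,-0.115,0,0,0,0.015,0,0,-0.12,0,0,0,0.015]
}}

```text
time: 6.92
position: [0.4768, -0.1189, 0.0679]
orientation: [[-0.0, 1.0, -0.0], [1.0, 0.0, 0.001], [0.001, -0.0, -1.0]]
force: [-0.1, -0.3, -2.7]
finger_gap: 0.022
grasp_force: 59.3
```

Call:
{"api": "move_arm", "payload": {
  "deltas": [0,0,-0.002,0,0,0,0.015,0,0,-0.004,0,0,0,0.015,0,0,-0.005,0,0,0,0.015,0,0,-0.006,0,0,0,0.015]
}}

```text
time: 7.42
position: [0.4764, -0.1198, 0.0626]
orientation: [[0.001, 1.0, 0.001], [1.0, -0.001, -0.0], [-0.0, 0.001, -1.0]]
force: [-0.3, 0.0, -3.8]
finger_gap: 0.022
grasp_force: 59.3
```

Call:
{"api": "move_arm", "payload": {
  "deltas": [0,0,-0.001,0,0,0,0.015,0,0,-0.002,0,0,0,0.015,0,0,-0.002,0,0,0,0.015]
}}

```text
time: 7.8
position: [0.4764, -0.1198, 0.0618]
orientation: [[0.001, 1.0, 0.001], [1.0, -0.001, -0.001], [-0.001, 0.001, -1.0]]
force: [-2.8, 0.6, 9.7]
finger_gap: 0.0221
grasp_force: 60.9
```

Call:
{"api": "move_arm", "payload": {
  "deltas": [0,0,0,0,0,0,0.028,0,0,0,0,0,0,0.04,0,0,0,0,0,0,0.055,0,0,0,0,0,0,0.055]
}}

```text
time: 8.3
position: [0.4762, -0.1197, 0.0602]
orientation: [[0.001, 1.0, -0.0], [1.0, -0.001, 0.0], [0.0, -0.0, -1.0]]
force: [-0.0, -0.8, 0.0]
finger_gap: 0.055
grasp_force: 0.0
```

Call:
{"api": "move_arm", "payload": {
  "deltas": [0,0,0.02,0,0,0,0.055,0,0,0.06,0,0,0,0.055,0,0,0.1,0,0,0,0.055,0.02,0.02,0.12,0,0,0,0.055,0.055,0.045,0.12,0,0,0,0.055]
}}

```text
time: 8.93
position: [0.532, -0.0756, 0.1823]
orientation: [[0.004, 1.0, 0.003], [1.0, -0.004, -0.002], [-0.002, 0.003, -1.0]]
force: [0.5, -0.4, -1.0]
finger_gap: 0.0549
grasp_force: 0.0
```

Call:
{"api": "move_arm", "payload": {
  "deltas": [0.03,0.025,0,0,0,0,0.055,0.06,0.05,0,0,0,0,0.055,0.09,0.075,0,0,0,0,0.055,0.115,0.093,0,0,0,0,0.055,0.121,0.098,0,0,0,0,0.055]
}}

```text
time: 9.55
position: [0.6528, 0.0254, 0.1796]
orientation: [[-0.002, 1.0, -0.0], [1.0, 0.002, 0.001], [0.001, -0.0, -1.0]]
force: [-0.3, 0.3, 0.1]
finger_gap: 0.0552
grasp_force: 0.0
```

Call:
{"api": "move_arm", "payload": {
  "deltas": [0,0,-0.03,0,0,0,0.055,0,0,-0.06,0,0,0,0.055,0,0,-0.085,0,0,0,0.055,0,0,-0.1,0,0,0,0.055,0,0,-0.101,0,0,0,0.055]
}}

```text
time: 10.18
position: [0.6512, 0.0225, 0.0783]
orientation: [[0.001, 1.0, -0.003], [1.0, -0.001, -0.001], [-0.001, -0.003, -1.0]]
force: [0.9, 0.4, 0.5]
finger_gap: 0.0552
grasp_force: 0.0
```

Call:
{"api": "move_arm", "payload": {
  "deltas": [0,0,0,0,0,0,0.015,0,0,0,0,0,0,0.015,0,0,0,0,0,0,0.015,0,0,0,0,0,0,0.015,0,0,0,0,0,0,0.015]
}}

```text
time: 10.8
position: [0.6529, 0.0234, 0.0808]
orientation: [[0.001, 1.0, 0.002], [1.0, -0.001, -0.0], [-0.0, 0.002, -1.0]]
force: [-0.7, 0.3, 6.1]
finger_gap: 0.0223
grasp_force: 58.8
```

Call:
{"api": "move_arm", "payload": {
  "deltas": [0,0,0.01,0,0,0,0.015,0,0,0.03,0,0,0,0.015,0,0,0.06,0,0,0,0.015,0,0,0.09,0,0,0,0.015,0,0,0.11,0,0,0,0.015]
}}

```text
time: 11.42
position: [0.6519, 0.0232, 0.1899]
orientation: [[0.001, 1.0, -0.001], [1.0, -0.001, 0.0], [0.0, -0.001, -1.0]]
force: [0.6, 0.1, -4.1]
finger_gap: 0.0222
grasp_force: 59.2
```

Call:
{"api": "move_arm", "payload": {
  "deltas": [-0.025,-0.01,0,0,0,0,0.015,-0.065,-0.025,0,0,0,0,0.015,-0.105,-0.042,0,0,0,0,0.015,-0.145,-0.057,0,0,0,0,0.015,-0.174,-0.068,0,0,0,0,0.015]
}}

```text
time: 12.05
position: [0.4752, -0.0457, 0.1887]
orientation: [[0.002, 1.0, -0.003], [1.0, -0.002, -0.001], [-0.001, -0.003, -1.0]]
force: [0.9, 0.5, -4.1]
finger_gap: 0.0219
grasp_force: 59.5
```

Call:
{"api": "move_arm", "payload": {
  "deltas": [0,0,-0.01,0,0,0,0.015,0,0,-0.03,0,0,0,0.015,0,0,-0.06,0,0,0,0.015,0,0,-0.085,0,0,0,0.015,0,0,-0.1,0,0,0,0.015]
}}

```text
time: 12.68
position: [0.4782, -0.0443, 0.0877]
orientation: [[0.0, 1.0, -0.002], [1.0, -0.0, 0.001], [0.001, -0.002, -1.0]]
force: [-0.3, 0.4, -4.1]
finger_gap: 0.0219
grasp_force: 59.5
```

Call:
{"api": "move_arm", "payload": {
  "deltas": [0,0,-0.008,0,0,0,0.015,0,0,-0.012,0,0,0,0.015,0,0,-0.0135,0,0,0,0.015,0,0,-0.0145,0,0,0,0.015,0,0,-0.0155,0,0,0,0.015]
}}

```text
time: 13.3
position: [0.4785, -0.0448, 0.0742]
orientation: [[0.001, 1.0, 0.001], [1.0, -0.001, -0.0], [-0.0, 0.001, -1.0]]
force: [0.1, -0.0, -5.3]
finger_gap: 0.0219
grasp_force: 59.5
```

Call:
{"api": "move_arm", "payload": {
  "deltas": [0,0,-0.001,0,0,0,0.015,0,0,-0.002,0,0,0,0.015,0,0,-0.002,0,0,0,0.015]
}}

```text
time: 13.68
position: [0.4783, -0.0448, 0.0727]
orientation: [[0.001, 1.0, 0.001], [1.0, -0.001, -0.001], [-0.001, 0.001, -1.0]]
force: [-2.4, 0.7, 4.6]
finger_gap: 0.022
grasp_force: 60.9
```

Call:
{"api": "move_arm", "payload": {
  "deltas": [0,0,0,0,0,0,0.028,0,0,0,0,0,0,0.04,0,0,0,0,0,0,0.055,0,0,0,0,0,0,0.055]
}}

```text
time: 14.18
position: [0.4783, -0.0447, 0.0717]
orientation: [[0.001, 1.0, 0.0], [1.0, -0.001, 0.0], [0.0, 0.0, -1.0]]
force: [-0.8, -0.9, 0.1]
finger_gap: 0.055
grasp_force: 0.0
```

Call:
{"api": "move_arm", "payload": {
  "deltas": [0,0,0.02,0,0,0,0.055,0,0,0.06,0,0,0,0.055,0,0,0.09,0,0,0,0.055,0.02,-0.001,0.11,0,0,0,0.055,0.06,-0.002,0.11,0,0,0,0.055]
}}

```text
time: 14.8
position: [0.5388, -0.047, 0.1839]
orientation: [[0.001, 1.0, 0.003], [1.0, -0.001, -0.001], [-0.001, 0.003, -1.0]]
force: [0.7, -0.1, -0.0]
finger_gap: 0.0551
grasp_force: 0.0
```

Run:
```python
from h import *
np.set_printoptions(precision=4,suppress=True)
c=read_camera("side"); cv2.imwrite("pics/s2.png",c["img"])
for t,g in [("cell_round",(.476,-.12)),("cell_square",(.478,-.045)),("cell_hex",0),("cell_slim",0)]:
    print(t,[(np.round(r["at"],3),round(r["score"],2)) for r in spot_point(t,"side")[:3]])
print(observe()["position"])
```

```text
cell_round [(array([ 0.477, -0.12 ,  0.009]), 0.81)]
cell_square [(array([0.845, 0.16 , 0.   ]), 0.97), (array([0.785, 0.017, 0.006]), 0.78), (array([ 0.477, -0.047,  0.004]), 0.73)]
cell_hex [(array([ 0.66 , -0.051,  0.012]), 0.6)]
cell_slim [(array([ 0.668, -0.125,  0.011]), 0.7)]
[ 0.5371 -0.0466  0.1812]
```

View pics/s2.png

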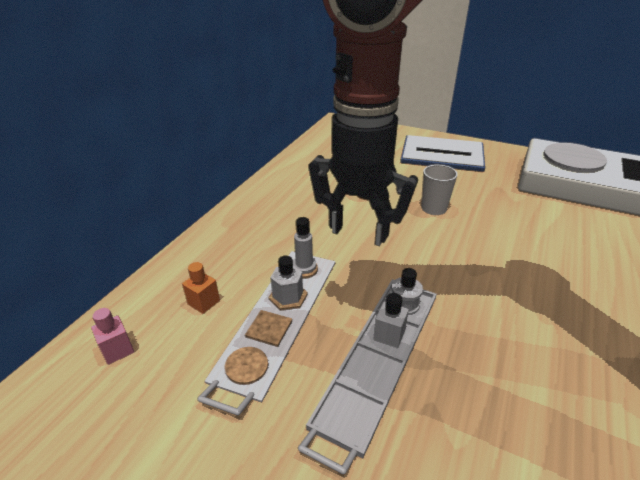

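Round (408,295) and square (391,320) stand upright in the two far bays, and the hex is still at (287,285). I'll go for the hex.

Call:
{"api": "move_arm", "payload": {
  "deltas": [0.03,0,0,0,0,0,0.055,0.065,-0.001,0,0,0,0,0.055,0.1,-0.002,0,0,0,0,0.055,0.12,-0.002,0,0,0,0,0.055,0.122,-0.002,-0.01,0,0,0,0.055]
}}

```text
time: 15.68
position: [0.6604, -0.0484, 0.1714]
orientation: [[0.001, 1.0, 0.0], [1.0, -0.001, 0.0], [0.0, 0.0, -1.0]]
force: [-0.8, 0.9, -0.9]
finger_gap: 0.055
grasp_force: 0.0
```

Call:
{"api": "move_arm", "payload": {
  "deltas": [0,0,-0.03,0,0,0,0.055,0,0,-0.06,0,0,0,0.055,0,0,-0.085,0,0,0,0.055,0,0,-0.096,0,0,0,0.055,0,0,-0.098,0,0,0,0.055]
}}

```text
time: 16.3
position: [0.659, -0.0487, 0.0732]
orientation: [[0.001, 1.0, -0.002], [1.0, -0.001, 0.0], [0.0, -0.002, -1.0]]
force: [0.5, -0.5, 0.3]
finger_gap: 0.0553
grasp_force: 0.0
```

Call:
{"api": "move_arm", "payload": {
  "deltas": [0,0,0,0,0,0,0.015,0,0,0,0,0,0,0.015,0,0,0,0,0,0,0.015,0,0,0,0,0,0,0.015,0,0,0,0,0,0,0.015]
}}

```text
time: 16.92
position: [0.6611, -0.0486, 0.0752]
orientation: [[0.001, 1.0, 0.002], [1.0, -0.001, -0.0], [-0.0, 0.002, -1.0]]
force: [-0.4, 0.1, 5.9]
finger_gap: 0.0219
grasp_force: 59.4
```

Call:
{"api": "move_arm", "payload": {
  "deltas": [0,0,0.01,0,0,0,0.015,0,0,0.03,0,0,0,0.015,0,0,0.06,0,0,0,0.015,0,0,0.09,0,0,0,0.015,0,0,0.11,0,0,0,0.015]
}}

```text
time: 17.55
position: [0.6606, -0.0486, 0.1862]
orientation: [[0.001, 1.0, 0.002], [1.0, -0.001, 0.0], [0.0, 0.002, -1.0]]
force: [0.1, -0.2, -4.7]
finger_gap: 0.0219
grasp_force: 59.1
```

Call:
{"api": "move_arm", "payload": {
  "deltas": [-0.025,0.011,0,0,0,0,0.015,-0.065,0.028,0,0,0,0,0.015,-0.108,0.047,0,0,0,0,0.015,-0.15,0.066,0,0,0,0,0.015,-0.18,0.078,0,0,0,0,0.015]
}}

```text
time: 18.18
position: [0.4779, 0.0305, 0.1846]
orientation: [[-0.001, 1.0, -0.001], [1.0, 0.001, 0.0], [0.0, -0.001, -1.0]]
force: [1.1, -0.8, -4.3]
finger_gap: 0.0222
grasp_force: 59.6
```

Call:
{"api": "move_arm", "payload": {
  "deltas": [0,0,-0.01,0,0,0,0.015,0,0,-0.03,0,0,0,0.015,0,0,-0.06,0,0,0,0.015,0,0,-0.085,0,0,0,0.015,0,0,-0.1,0,0,0,0.015]
}}

```text
time: 18.8
position: [0.4809, 0.0289, 0.0829]
orientation: [[0.002, 1.0, -0.0], [1.0, -0.002, -0.0], [-0.0, -0.0, -1.0]]
force: [-0.2, -0.1, -3.9]
finger_gap: 0.0221
grasp_force: 59.5
```

Call:
{"api": "move_arm", "payload": {
  "deltas": [0,0,-0.008,0,0,0,0.015,0,0,-0.012,0,0,0,0.015,0,0,-0.0135,0,0,0,0.015,0,0,-0.0145,0,0,0,0.015,0,0,-0.0155,0,0,0,0.015]
}}

```text
time: 19.42
position: [0.4805, 0.0293, 0.0686]
orientation: [[0.001, 1.0, 0.001], [1.0, -0.001, 0.0], [0.0, 0.001, -1.0]]
force: [-0.5, 0.4, -4.4]
finger_gap: 0.0222
grasp_force: 59.6
```

Call:
{"api": "move_arm", "payload": {
  "deltas": [0,0,-0.001,0,0,0,0.015,0,0,-0.002,0,0,0,0.015,0,0,-0.002,0,0,0,0.015]
}}

```text
time: 19.8
position: [0.4803, 0.0293, 0.0671]
orientation: [[0.001, 1.0, 0.001], [1.0, -0.001, -0.0], [-0.0, 0.001, -1.0]]
force: [-2.1, -0.2, 5.3]
finger_gap: 0.022
grasp_force: 60.8
```

Call:
{"api": "move_arm", "payload": {
  "deltas": [0,0,0,0,0,0,0.028,0,0,0,0,0,0,0.04,0,0,0,0,0,0,0.055,0,0,0,0,0,0,0.055]
}}

```text
time: 20.3
position: [0.4803, 0.0293, 0.0662]
orientation: [[0.001, 1.0, 0.0], [1.0, -0.001, 0.0], [0.0, 0.0, -1.0]]
force: [0.1, -0.1, -0.4]
finger_gap: 0.0552
grasp_force: 0.0
```

Call:
{"api": "move_arm", "payload": {
  "deltas": [0,0,0.02,0,0,0,0.055,0,0,0.06,0,0,0,0.055,0,0,0.1,0,0,0,0.055,0.02,-0.015,0.12,0,0,0,0.055,0.055,-0.045,0.12,0,0,0,0.055]
}}

```text
time: 20.92
position: [0.5363, -0.0142, 0.1888]
orientation: [[-0.003, 1.0, 0.004], [1.0, 0.003, 0.001], [0.001, 0.004, -1.0]]
force: [1.1, 1.0, -0.8]
finger_gap: 0.055
grasp_force: 0.0
```

Call:
{"api": "move_arm", "payload": {
  "deltas": [0.035,-0.03,0,0,0,0,0.055,0.07,-0.06,0,0,0,0,0.055,0.105,-0.09,0,0,0,0,0.055,0.128,-0.107,0,0,0,0,0.055,0.133,-0.11,0,0,0,0,0.055]
}}

```text
time: 21.55
position: [0.6687, -0.1277, 0.1852]
orientation: [[0.004, 1.0, -0.001], [1.0, -0.004, -0.001], [-0.001, -0.001, -1.0]]
force: [0.0, 0.1, -0.5]
finger_gap: 0.0551
grasp_force: 0.0
```

Call:
{"api": "move_arm", "payload": {
  "deltas": [0,0,-0.03,0,0,0,0.055,0,0,-0.055,0,0,0,0.055,0,0,-0.075,0,0,0,0.055,0,0,-0.085,0,0,0,0.055,0,0,-0.087,0,0,0,0.055]
}}

```text
time: 22.18
position: [0.668, -0.1254, 0.099]
orientation: [[0.001, 1.0, -0.001], [1.0, -0.001, 0.0], [0.0, -0.001, -1.0]]
force: [0.1, -0.6, 0.1]
finger_gap: 0.0552
grasp_force: 0.0
```

Call:
{"api": "move_arm", "payload": {
  "deltas": [0,0,0,0,0,0,0.015,0,0,0,0,0,0,0.015,0,0,0,0,0,0,0.015,0,0,0,0,0,0,0.015,0,0,0,0,0,0,0.015]
}}

```text
time: 22.8
position: [0.6692, -0.1257, 0.1006]
orientation: [[0.001, 1.0, 0.003], [1.0, -0.001, -0.0], [-0.0, 0.003, -1.0]]
force: [0.5, 0.1, 5.6]
finger_gap: 0.022
grasp_force: 59.2
```

Call:
{"api": "move_arm", "payload": {
  "deltas": [0,0,0.01,0,0,0,0.015,0,0,0.03,0,0,0,0.015,0,0,0.06,0,0,0,0.015,0,0,0.09,0,0,0,0.015,0,0,0.12,0,0,0,0.015]
}}

```text
time: 23.42
position: [0.6676, -0.1256, 0.2206]
orientation: [[0.001, 1.0, -0.001], [1.0, -0.001, 0.0], [0.0, -0.001, -1.0]]
force: [-0.1, 0.6, -3.8]
finger_gap: 0.0217
grasp_force: 59.1
```

Call:
{"api": "move_arm", "payload": {
  "deltas": [-0.012,0.015,0,0,0,0,0.015,-0.035,0.043,0,0,0,0,0.015,-0.06,0.075,0,0,0,0,0.015,-0.085,0.105,0,0,0,0,0.015,-0.11,0.137,0,0,0,0,0.015]
}}

```text
time: 24.05
position: [0.5569, 0.0121, 0.2199]
orientation: [[0.001, 1.0, -0.0], [1.0, -0.001, -0.0], [-0.0, -0.0, -1.0]]
force: [0.4, -0.1, -3.6]
finger_gap: 0.022
grasp_force: 59.3
```

Call:
{"api": "move_arm", "payload": {
  "deltas": [-0.025,0.03,0,0,0,0,0.015,-0.05,0.062,0,0,0,0,0.015,-0.068,0.084,0,0,0,0,0.015,-0.076,0.094,0,0,0,0,0.015,-0.076,0.094,0,0,0,0,0.015]
}}

```text
time: 24.68
position: [0.4822, 0.1055, 0.2198]
orientation: [[-0.0, 1.0, 0.001], [1.0, 0.0, -0.0], [-0.0, 0.001, -1.0]]
force: [0.8, 0.2, -4.6]
finger_gap: 0.0223
grasp_force: 59.4
```

Call:
{"api": "move_arm", "payload": {
  "deltas": [0,0,-0.02,0,0,0,0.015,0,0,-0.05,0,0,0,0.015,0,0,-0.08,0,0,0,0.015,0,0,-0.1,0,0,0,0.015,0,0,-0.11,0,0,0,0.015]
}}

```text
time: 25.3
position: [0.4831, 0.1035, 0.1081]
orientation: [[0.004, 1.0, -0.001], [1.0, -0.004, -0.001], [-0.001, -0.001, -1.0]]
force: [0.0, 0.3, -3.7]
finger_gap: 0.0222
grasp_force: 59.2
```

Call:
{"api": "move_arm", "payload": {
  "deltas": [0,0,-0.008,0,0,0,0.015,0,0,-0.012,0,0,0,0.015,0,0,-0.0135,0,0,0,0.015,0,0,-0.0145,0,0,0,0.015,0,0,-0.0155,0,0,0,0.015]
}}

```text
time: 25.92
position: [0.4824, 0.1054, 0.0941]
orientation: [[0.001, 1.0, 0.001], [1.0, -0.001, 0.0], [0.0, 0.001, -1.0]]
force: [0.3, -1.0, -4.8]
finger_gap: 0.0223
grasp_force: 59.2
```

Call:
{"api": "move_arm", "payload": {
  "deltas": [0,0,-0.001,0,0,0,0.015,0,0,-0.002,0,0,0,0.015,0,0,-0.002,0,0,0,0.015]
}}

```text
time: 26.3
position: [0.4824, 0.1053, 0.0925]
orientation: [[0.001, 1.0, 0.001], [1.0, -0.001, -0.0], [-0.0, 0.001, -1.0]]
force: [-1.0, -0.6, 4.0]
finger_gap: 0.0218
grasp_force: 60.3
```

Call:
{"api": "move_arm", "payload": {
  "deltas": [0,0,0,0,0,0,0.028,0,0,0,0,0,0,0.04,0,0,0,0,0,0,0.055,0,0,0,0,0,0,0.055]
}}

```text
time: 26.8
position: [0.4823, 0.1053, 0.0918]
orientation: [[0.001, 1.0, 0.0], [1.0, -0.001, 0.0], [0.0, 0.0, -1.0]]
force: [0.5, -0.2, -0.1]
finger_gap: 0.0548
grasp_force: 0.0
```

Call:
{"api": "move_arm", "payload": {
  "deltas": [0,0,0.02,0,0,0,0.055,0,0,0.06,0,0,0,0.055,0,0,0.1,0,0,0,0.055,0,0,0.13,0,0,0,0.055,0,0,0.13,0,0,0,0.055]
}}

```text
time: 27.42
position: [0.4836, 0.1059, 0.224]
orientation: [[0.001, 1.0, 0.005], [1.0, -0.001, 0.001], [0.001, 0.005, -1.0]]
force: [0.2, 0.0, 0.2]
finger_gap: 0.0549
grasp_force: 0.0
```

Run:
```python
from h import *
a=read_camera("side")["img"];b=read_camera("wrist")["img"]
cv2.imwrite("pics/end.png",cv2.resize(np.hstack([a,b]),(800,300)))
for t in ["cell_round","cell_square","cell_hex","cell_slim","beaker"]:
    print(t,[(np.round(r["at"],3),round(r["score"],2)) for r in spot_point(t,"side")[:3]])
```

```text
cell_round [(array([ 0.476, -0.123,  0.007]), 0.64), (array([0.481, 0.106, 0.003]), 0.28)]
cell_square [(array([0.784, 0.017, 0.004]), 0.96), (array([ 0.475, -0.046,  0.007]), 0.82), (array([0.844, 0.156, 0.003]), 0.75)]
cell_hex [(array([0.479, 0.025, 0.002]), 0.94)]
cell_slim [(array([0.483, 0.104, 0.004]), 0.85)]
beaker [(array([ 0.505, -0.436, -0.001]), 0.86), (array([ 0.656, -0.052,  0.002]), 0.6)]
```

View pics/end.png

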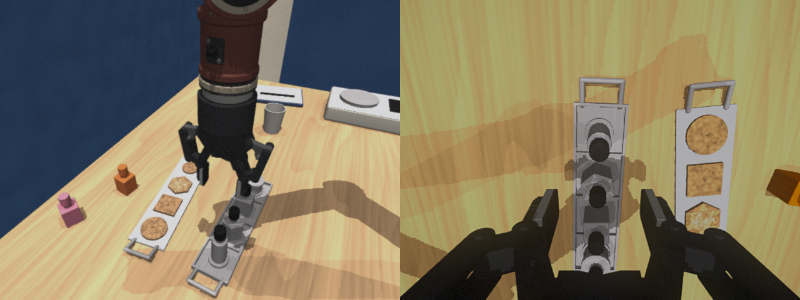

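All four cells stand upright in the carrier. From the handle they are slim (218,245), hex (234,225), square and round. The pads are empty, and the beaker (273,118) and look-alikes have not moved. I'll hand in.

```bash
python3 -c "from workcell import *; print(job_done())"
```

```text
the job is handed in; nothing more can be done
None
```

The job is handed in: all four cells stand upright and released in the carrier in reverse order (from its handle: slim, hex, square, round), with the beaker and look-alikes untouched, at about 28 s of the 93 s allowed.

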